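# Portion a stock tablet into the middle measuring cup

### The job

Put the middle-sized of the three steel measuring cups on the dispenser's base, upright and centred under the clear chute, and let go of it. Then squeeze the trigger fully against its fixed grip and hold it a moment so that the stock tablet drops into the cup, and release the trigger; do not work the trigger before the cup stands there. Leave the filled cup under the chute, and do not shift the other two cups, the pot, the jar or the oil bottle.

Things in the scene. Friction and masses are not known exactly. Their poses are not given: they have to be found in the camera images.
- dispenser: Fixed stock-tablet dispenser, 175 mm high; its front (open side) faces its -x, z up. Origin: on the table, straight below the chute. Steel base plate 10 mm thick, x -63 to 87, y -75 to 115 mm. White column at y 71 to 105, x -15 to 35 mm, with an arm to the chute. The cup goes in from the front, handle to the front. A fixed grip sticks out on the -y side, with the trigger in front of it.
- rest (a point): Point on top of the base plate (10 mm above the table), straight below the chute: the centre of the cup's underside belongs here.
- chute_mouth (a point): Centre of the chute's lower end, 96 mm above the table. The chute is an upright clear tube, 49 mm outside, 43 mm inside, up to 174 mm high, open on top, shut below by a sliding gate plate that draws back to +x. Gate and guides reach down to 93 mm above the table: the cup's rim must pass below that.
- grip_pad (a point): Centre of the fixed black grip at the place to squeeze: a bar along the dispenser's y, 24 mm wide (x) and 24 mm high (z), from y -45 to -150 mm; this point is at (30, -110, 150) mm in the dispenser's frame. Only the base plate is below it, nothing above.
- trigger_pad (a point): Point in the middle of the steel trigger blade, 75 mm from its hinge, moving with it. The blade is 10 mm thick, 20 mm high, 104 mm long, in front (-x) of the grip at the same height. Released it slants away, 34 mm from grip_pad centre to centre (outside to outside 52 mm); fully squeezed it is parallel to the grip and 1 mm off it (outside to outside 35 mm).
- trigger (a joint): Angle of the trigger about its upright hinge at (12, -35) mm in the dispenser's frame: 0 = released (its spring returns it), 0.22 rad = fully squeezed against the grip. It needs about 4 N to start and 9 N at the end, at the trigger pad. It draws the gate back; the tablet falls only near the end of the travel.
- tablet: Loose pressed stock tablet, a plain light-brown disc of 38 mm diameter, 15 mm thick, 30 g, lying in the chute on the gate. Origin: centre of its underside.
- cup_small: The smallest of three plain steel measuring cups (the small one): round, open on top, 54 mm outside diameter, 44 mm high, wall 3 mm, floor 4 mm. Origin: centre of its underside, z up; its straight handle points along its -x.
- cup_small_handle (a point): Point in the middle of that cup's handle, where to grip it: a level flat bar 10 mm wide (along the cup's y), 14 mm high (z), reaching 110 mm out from the cup wall; the point is 50 mm out from the wall (77 mm from the cup's axis) and 32 mm above its underside.
- cup_middle: The middle-sized of three plain steel measuring cups (the middle one): round, open on top, 70 mm outside diameter, 56 mm high, wall 3 mm, floor 4 mm. Origin: centre of its underside, z up; its straight handle points along its -x.
- cup_middle_handle (a point): Point in the middle of that cup's handle, where to grip it: a level flat bar 10 mm wide (along the cup's y), 14 mm high (z), reaching 110 mm out from the cup wall; the point is 50 mm out from the wall (85 mm from the cup's axis) and 44 mm above its underside.
- cup_large: The largest of three plain steel measuring cups (the large one): round, open on top, 88 mm outside diameter, 68 mm high, wall 3 mm, floor 4 mm. Origin: centre of its underside, z up; its straight handle points along its -x.
- cup_large_handle (a point): Point in the middle of that cup's handle, where to grip it: a level flat bar 10 mm wide (along the cup's y), 14 mm high (z), reaching 110 mm out from the cup wall; the point is 50 mm out from the wall (94 mm from the cup's axis) and 56 mm above its underside.
- pot: Open steel cooking pot, 170 mm diameter, 90 mm high, two loop handles along its y (240 mm over them). Bystander. Origin: centre of its underside.
- jar: Glass jar with lid, 76 mm diameter, 100 mm high. Bystander. Origin: centre of its underside.
- oil_bottle: Amber oil bottle, 64 mm diameter, 190 mm high. Bystander. Origin: centre of its underside.
Not all that is in view belongs to the job. Leave any purple, red or yellow look-alike of the cup_middle alone.

How it is judged (in metres and radians):
On the way, in this order (a step that is already met when the one before it is completed fails the run):
1. the middle-sized cup stands upright on the base under the chute and is let go (horizontal distance between cup_middle and rest below 0.015 m and z of cup_middle in the frame of rest between -0.006 and 0.006 m and angle between cup_middle's own z axis and vertical below 0.1 rad and contact force between cup_middle and the arm below 0.1 N and contact force between cup_middle and the fingers below 0.1 N and linear speed of cup_middle below 0.02 m/s), for 0.2 s.
2. the trigger is squeezed fully (over 0.19 rad) with the cup under the chute (horizontal distance between cup_middle and rest below 0.015 m and z of cup_middle in the frame of rest between -0.006 and 0.006 m and angle between cup_middle's own z axis and vertical below 0.1 rad and value of joint trigger above 0.19 rad), for 0.2 s.
3. the trigger is released and back at rest (value of joint trigger below 0.03 rad), for 0.2 s.
At the end, for the whole second after the job is handed in: The middle-sized cup stands upright (within 0.1 rad) and at rest on the base plate, its centre within 15 mm of the point below the chute, with the tablet lying inside it; the trigger is released (below 0.03 rad) (horizontal distance between cup_middle and rest below 0.015 m and z of cup_middle in the frame of rest between -0.006 and 0.006 m and angle between cup_middle's own z axis and vertical below 0.1 rad and value of joint trigger below 0.03 rad and horizontal distance between tablet and cup_middle below 0.032 m and z of tablet in the frame of cup_middle between 0 and 0.045 m and linear speed of each of cup_middle, tablet below 0.02 m/s); the robot touches nothing.
It fails at once if the trigger is squeezed more than 0.08 rad while the middle-sized cup is not under the chute (within 20 mm) (value of joint trigger above 0.08 rad and horizontal distance between cup_middle and rest above 0.02 m).
It fails at once if another cup, the pot, the jar or the bottle is moved more than 30 mm (distance of any of cup_small, cup_large, pot, jar, oil_bottle from where it was at the start of the episode above 0.03 m).
It also fails if it takes over 64 s, if anything falls off the work surface, if the arm or the gripper's body presses on something with over 40 N, if the wrist force passes 120 N, or if a joint passes its speed limit or range.

### The arm

A 6-joint arm with a two-finger parallel gripper is mounted at the origin on the work surface. World frame = base frame: x ahead of the robot, y to its left, z up, the work surface at z = 0. Lengths are in m, angles in degrees, forces in N, time in s.
With the tool pointing down it reaches from about 0.375 to 0.75 m from the base axis. Payload 9 kg.
Tool frame: the origin (TCP) lies midway between the tips of the shut fingers; the grasp point (between the pads) lies 19 mm behind it (manip.tcp_to_grasp is the distance from the TCP to the grasp point, in m); z points along the fingers, y is the line along which they close (so a half turn about z gives the same grasp; the last joint's range is limited). The gripper opens to 85 mm and grips with 20 to 120 N. Pads are 22 mm wide; open, the fingers measure 114 mm over their backs; the gripper's body (76 mm by 85 mm) begins 54 mm behind the grasp point. The pads swing forward as they close: fully open they stand 13 mm farther back than shut.
Start: joints at [-86.729, 5.964, 5.575, 89.605, 0, 77.527], TCP at [0.163, -0.578, 0.231] pointing down, gripper open.
Joint ranges: [-171.21, 171.21], [-48.23, 106.86], [-62.78, 66.21], [-105.2, 120.99], [-86.42, 89.51], [-180, 180]. Speed limits (degrees/s): [127.2, 127.2, 147.25, 180, 180, 180].

### API

Orientations are given as [roll, pitch, yaw] about the fixed x, y, z axes, in that order (R = Rz(yaw) Ry(pitch) Rx(roll)).
In Python, from cell import manip gives the robot as it stands.
- The arm moves only by the shell command python3 -m inch 'ROWS' [OPENING] [FORCE]. ROWS is JSON, a list of rows, each an object with "dp": the shift along the tool's x, y, z in m, a list of three; "rotation": the turn, a rotation vector about the tool's x, y, z in rad, a list of three. A call has 1 to 8 rows; each row is the pose to reach, as a shift and turn from the pose commanded when the call began, along the tool's axes at that moment; what a row does not reach only later rows make up. A row lasts 1/10 s, in which the tool goes at most 50 mm and 8.59 degrees, less where a joint would pass 70% of its speed; a pose out of reach is approached as far as the arm can. A call with a gripper value outside its range is refused whole. OPENING is the gripper's target within -1 to 1 (shut at 1, half-way at 0, fully open at -1), set as the call begins (- or left out, the last holds). The fingers move at their own pace and stop on an object; FORCE is the grip in N (left out, the last holds). Time passes only in rows, so rows that repeat a pose let the fingers close. It gives the time, the measured TCP pose, the force, the opening and the grip force at its end, in the units of the state.
- manip.get_obs(): the state, without advancing time (a new reading comes with each control period).
- manip.capture(name): name is "scene" or "side" or "wrist"; returns (picture, depth): 400x640x3 uint8, blue, green, red; 400x640 float32, m along the optical axis (not along the pixel's ray), 0 where there is no reading.
- manip.get_calibration(name): a dict with "K" (3x3 intrinsics, pixels), "rvec" (rotation vector, rad) and "tvec" (3), from world to camera coordinates, as OpenCV has them. Camera axes: x right, y down, z forward; pixel columns grow to the right and rows downward; lengths in m; the calibration is good to about 2 mm. A picture is of the moment at which its call begins: read the wrist's pose just before it. get_calibration takes no time and is no camera call; for the wrist camera it gives the pose at the moment of the call.
- manip.close_job(): hands the job in; it is judged then, once.
The state is a dict: "t": time; "q": joint angles; "joint_vel": joint speeds; "joint_torque": joint torques, N m; "ee_pos": TCP position; "tool_rot": TCP orientation; "wrist_force": force on the tool from outside, world axes, zero at the start; "torque": the same for the moment, N m; "gripper_width": opening from 0.0 (shut) to 1.0 (fully open); "finger_force": force on a finger pad.
Only numpy, scipy, OpenCV 4.12 (cv2) and the standard library are available. Lean on these libraries where they do the work, as an engineer would, in place of code of your own. Each camera call takes 0.05 s, during which the arm holds its last target. There are 200 camera calls.

## Working session

There is one attempt and no reset: what is moved stays moved. The work goes in short steps, Python scripts to look and compute and a shell command to move; the robot and the scene stay as the last step left them, time stands still between calls to the robot, and variables do not carry over. Pictures are saved under pics/ and viewed, at most 10 in all, crops included, and the job is handed in when it is done.

```bash
mkdir -p pics; cat > h.py <<'E'
from cell import manip
import numpy as np, cv2
def snap(cam,name):
    p,d=manip.capture(cam); c=manip.get_calibration(cam)
    cv2.imwrite(f'pics/{name}.png',p); np.savez(f'pics/{name}.npz',p=p,d=d,K=c['K'],r=c['rvec'],t=c['tvec'])
def cloud(name):
    z=np.load(f'pics/{name}.npz'); K=z['K'];R=cv2.Rodrigues(z['r'])[0];d=z['d']
    v,u=np.mgrid[:400,:640]; P=np.stack([(u-K[0,2])/K[0,0]*d,(v-K[1,2])/K[1,1]*d,d],-1)
    W=(P-z['t'].ravel())@R; W[d==0]=np.nan; return W,z['p']
E
python3 - <<'E'
from h import *
snap('scene','s1');snap('side','d1')
a=cv2.imread('pics/s1.png');b=cv2.imread('pics/d1.png')
o=manip.get_obs();print(o['ee_pos'],o['tool_rot'],o['t'])
E
```

```text
[ 0.16280702 -0.57717211  0.2305995 ] [-1.79932894e+02 -1.58929527e-02  1.57447445e+01] 0.1
```

View pics/s1.png

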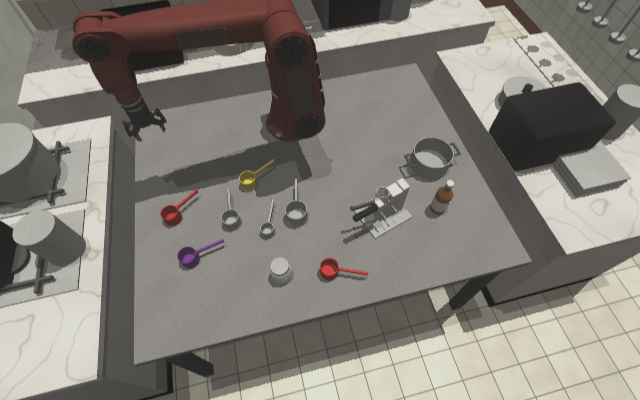

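View pics/d1.png

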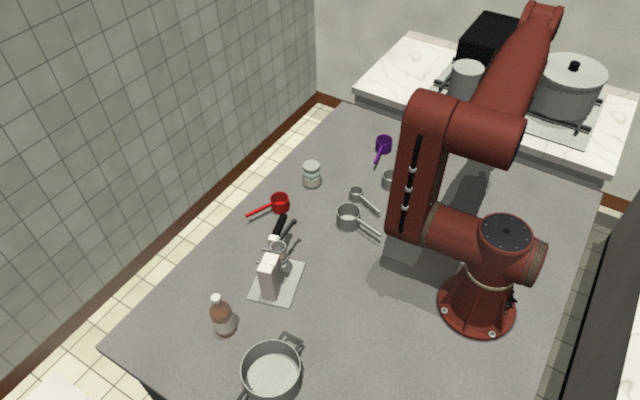

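Scene: the steel cups are at (230,217), (267,229) and (296,211). Purple, red and yellow look-alikes lie around them, and the dispenser is at about (388,210). By size, (267,229) looks small, (296,211) large and (230,217) middle. I'll confirm that with an enlarged crop and depth.

```bash
python3 - <<'E'
from h import *
W,p=cloud('s1')
c=p[165:250,210:430]
cv2.imwrite('pics/c1.png',cv2.resize(c,None,fx=3.6,fy=3.6,interpolation=cv2.INTER_CUBIC))
# cups: points z in window
for n,(u0,u1,v0,v1) in dict(A=(215,243,180,232),B=(257,278,195,240),C=(282,310,175,225)).items():
    w=W[v0:v1,u0:u1].reshape(-1,3); w=w[w[:,2]>0.02]
    r=w[w[:,2]>np.nanmax(w[:,2])-0.012]
    zt=np.percentile(w[:,2],97)
    hull,(sz),ang=cv2.minAreaRect(w[:,:2].astype(np.float32))
    print(n,len(w),'ztop',zt,'rect',hull,sz,ang,'xy range',w.min(0),w.max(0))
w=W[165:250,330:430].reshape(-1,3)
for lo,hi in [(.004,.016),(.1,.135),(.135,.165),(.165,.2)]:
    s=w[(w[:,2]>lo)&(w[:,2]<hi)]; print(lo,len(s),cv2.minAreaRect((s[:,:2]*1000).astype(np.float32)),s.min(0),s.max(0))
E
```

```text
A 256 ztop 0.05842800568646795 rect (0.4134255647659302, -0.3321196138858795) (0.07010524719953537, 0.23177316784858704) 76.99073028564453 xy range [ 0.30566059 -0.38416916  0.02014575] [ 0.52661841 -0.27855498  0.06093743]
B 156 ztop 0.046893819301701944 rect (0.5192550420761108, -0.20624393224716187) (0.052318837493658066, 0.1634943187236786) 79.84284210205078 xy range [ 0.44257636 -0.24208029  0.02001601] [ 0.59980169 -0.16663007  0.04894946]
C 327 ztop 0.07054422424544567 rect (0.4794026017189026, -0.09027102589607239) (0.19358651340007782, 0.0873928815126419) 3.714285373687744 xy range [ 0.3799819  -0.13039658  0.0200916 ] [ 0.57583886 -0.04343618  0.07517366]
0.004 1878 ((564.885986328125, 271.58447265625), (433.47747802734375, 412.3659973144531), 74.95626831054688) [0.31308457 0.01323221 0.00400123] [0.80589966 0.51543248 0.01599867]
0.1 133 ((634.271240234375, 270.60784912109375), (137.24391174316406, 101.15216064453125), 76.1468505859375) [0.57663795 0.2039641  0.10001759] [0.67735884 0.34934343 0.13497057]
0.135 477 ((620.5442504882812, 220.2696990966797), (68.22210693359375, 253.3110809326172), 18.0703182220459) [0.57006005 0.10429548 0.13503598] [0.68513307 0.34786434 0.16495249]
0.165 354 ((617.0001831054688, 224.64657592773438), (67.88127136230469, 247.40528869628906), 21.82180404663086) [0.56377033 0.11638735 0.16503546] [0.67941468 0.34835555 0.18237685]
```

View pics/c1.png

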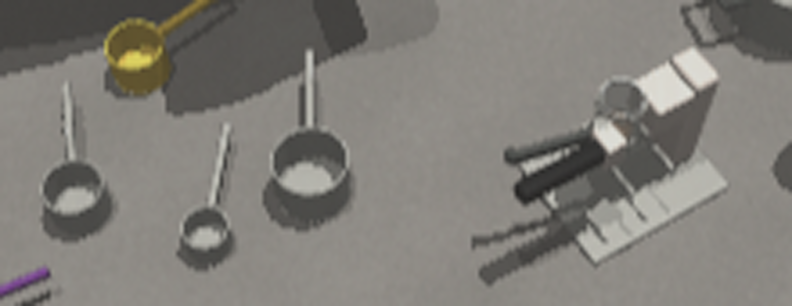

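A at (230,217) is about 57 mm high, so it is the steel middle cup. B is 46 mm (small) and C is 70 mm (large). Next I'll fit the cup pose and get a rough dispenser pose.

```bash
python3 - <<'E'
from h import *
from scipy.optimize import least_squares
W,p=cloud('s1')
w=W[180:232,213:246].reshape(-1,3); w=w[w[:,2]>.03]
def model(par):
    x,y,a=par; c,s=np.cos(a),np.sin(a)
    X=(w[:,0]-x)*c+(w[:,1]-y)*s; Y=-(w[:,0]-x)*s+(w[:,1]-y)*c
    r=np.hypot(X,Y); ring=np.maximum(0,np.maximum(r-.035,.030-r))
    hx=np.clip(X,-.145,-.035); h=np.maximum(0,np.hypot(X-hx,Y)-.004)
    return np.minimum(ring,h)
best=min((least_squares(model,[.49,-.31+dy,a],loss='soft_l1',f_scale=.002,x_scale=[.01,.01,.1]) for a in(-.4,0,.4) for dy in(-.02,.02)),key=lambda r:r.cost)
print(best.x,np.degrees(best.x[2]),best.cost,len(w))
x,y,a=best.x; print('handle pt',x-.09*np.cos(a),y-.09*np.sin(a))
# dispenser: base plate + grip
w=W[165:250,335:420].reshape(-1,3); g=p[165:250,335:420].reshape(-1,3).max(1)
m=(w[:,2]>.135)&(w[:,2]<.17)&(g<60)
s=w[m]; c,sz,_=cv2.minAreaRect((s[:,:2]*1000).astype(np.float32));print('grip',m.sum(),c,sz,_,s.mean(0))
for px in[(354.5,217.8),(382.8,193),(404,183),(375.5,238),(411.5,216)]:
    print(px,W[round(px[1]),round(px[0])])
E
```

```text
[ 0.4899663  -0.35107453 -0.14044747] -8.047047332325828 0.002038772179479109 229
handle pt 0.40085248457447487 -0.3384757678264368
grip 178 (649.6921997070312, 149.86325073242188) (51.499393463134766, 99.57024383544922) 14.465214729309082 [0.66152508 0.15326621 0.1585058 ]
(354.5, 217.8) [0.67791814 0.10581177 0.16019999]
(382.8, 193) [0.58787744 0.25229086 0.13551304]
(404, 183) [0.58779152 0.33111347 0.17488715]
(375.5, 238) [0.70752537 0.19963306 0.00292967]
(411.5, 216) [6.48014447e-01 3.76993208e-01 1.01866371e-04]
```

```bash
python3 -m inch '[{"dp":[0.037,-0.021,0],"rotation":[0,0,-0.148]},{"dp":[0.074,-0.042,0],"rotation":[0,0,-0.296]},{"dp":[0.110,-0.062,0],"rotation":[0,0,-0.444]},{"dp":[0.147,-0.083,0],"rotation":[0,0,-0.592]},{"dp":[0.184,-0.104,0],"rotation":[0,0,-0.74]},{"dp":[0.220,-0.124,0],"rotation":[0,0,-0.888]},{"dp":[0.257,-0.145,0],"rotation":[0,0,-1.036]},{"dp":[0.294,-0.166,0],"rotation":[0,0,-1.184]}]' -1
python3 -m inch '[{"dp":[0,0,0],"rotation":[0,0,-0.148]},{"dp":[0,0,0],"rotation":[0,0,-0.296]},{"dp":[0,0,0],"rotation":[0,0,-0.444]},{"dp":[0,0,0],"rotation":[0,0,-0.592]},{"dp":[0,0,0],"rotation":[0,0,-0.74]},{"dp":[0,0,0],"rotation":[0,0,-0.888]},{"dp":[0,0,0],"rotation":[0,0,-1.036]},{"dp":[0,0,0],"rotation":[0,0,-1.184]}]'
python3 -m inch '[{"dp":[0,0,0],"rotation":[0,0,-0.148]},{"dp":[0,0,0],"rotation":[0,0,-0.296]},{"dp":[0,0,0],"rotation":[0,0,-0.362]},{"dp":[0,0,0],"rotation":[0,0,-0.362]},{"dp":[0,0,0],"rotation":[0,0,-0.362]}]'
python3 - <<'E'
from h import *
snap('wrist','w1'); print(manip.get_obs()['tool_rot'],manip.get_obs()['q'])
E
```

```text
t: 0.9
ee_pos: [0.4016, -0.3364, 0.231]
tool_rot: [-180.0, -0.0, 83.9]
wrist_force: [0.8, -1.0, -0.5]
gripper_width: 1.0
finger_force: 0.0
t: 1.7
ee_pos: [0.4006, -0.3378, 0.2309]
tool_rot: [180.0, -0.0, 151.8]
wrist_force: [-0.1, 0.9, 0.1]
gripper_width: 0.995
finger_force: 0.0
t: 2.2
ee_pos: [0.4007, -0.3379, 0.2311]
tool_rot: [180.0, -0.0, 172.0]
wrist_force: [-1.2, 0.2, -0.8]
gripper_width: 1.001
finger_force: 0.0
[ 1.79989825e+02 -1.22120413e-02  1.72045515e+02] [-5.44529286e+01 -7.28671056e+00 -7.60443209e+00  8.96980655e+01
 -1.85375062e-03 -4.64984418e+01]
```

View pics/w1.png

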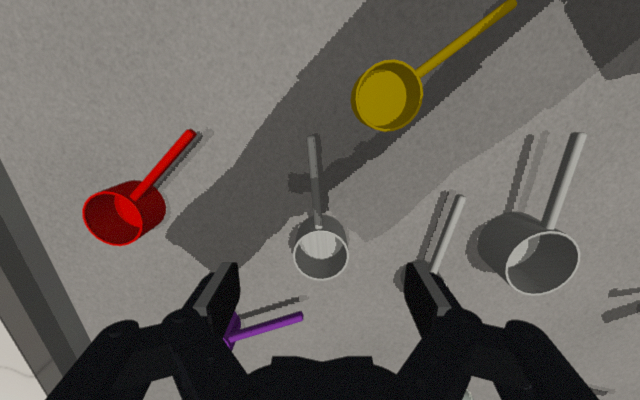

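The wrist view shows the steel middle cup at (320,254) with its handle running up to (313,135). The small cup is at about (425,280), the large one at (543,262). I'll refine the pose from this view.

```bash
cat >> h.py <<'E'
from scipy.optimize import least_squares
def fitcup(name,u0,u1,v0,v1,zlo,g):
    W,p=cloud(name); w=W[v0:v1,u0:u1].reshape(-1,3); w=w[(w[:,2]>zlo)&(w[:,2]<zlo+.04)]
    def model(par):
        x,y,a=par; c,s=np.cos(a),np.sin(a)
        X=(w[:,0]-x)*c+(w[:,1]-y)*s; Y=-(w[:,0]-x)*s+(w[:,1]-y)*c
        r=np.hypot(X,Y); ring=np.abs(r-.0335); hx=np.clip(X,-.145,-.035)
        return np.minimum(ring,np.maximum(0,np.hypot(X-hx,Y)-.0045))
    b=min((least_squares(model,[g[0]+d,g[1],g[2]+e],loss='soft_l1',f_scale=.002,x_scale=[.01,.01,.1]) for e in(-.15,0,.15) for d in(-.015,0,.015)),key=lambda r:r.cost)
    return b.x,np.median(np.abs(b.fun)),len(w),np.percentile(w[:,2],95)
E
python3 - <<'E'
from h import *
x,*r=fitcup('w1',285,360,128,290,.035,(.49,-.351,-.14)); print(x,np.degrees(x[2]),r)
o=manip.get_obs()
t=x[:2]-.095*np.array([np.cos(x[2]),np.sin(x[2])]);print('grasp',t)
a=np.radians(o['tool_rot'][2]);d=t-o['ee_pos'][:2]
print('tool dx,dy',d@[np.cos(a),np.sin(a)],d@[np.sin(a),-np.cos(a)],'yaw',o['tool_rot'],o['ee_pos'],manip.tcp_to_grasp)
E
```

```text
[ 0.48962271 -0.3524406  -0.06359254] -3.643583952888333 [np.float64(0.00018905883884667157), 1937, np.float64(0.05670939096365213)]
grasp [ 0.39481474 -0.34640338]
tool dx,dy 0.004647125085674337 -0.009256761582155278 yaw [ 1.79989825e+02 -1.22120413e-02  1.72045515e+02] [ 0.40069816 -0.33787879  0.2311242 ] 0.0187
```

```bash
python3 -m inch '[{"dp":[0.0046,-0.0093,0.03],"rotation":[0,0,-0.077]},{"dp":[0.0046,-0.0093,0.07],"rotation":[0,0,-0.077]},{"dp":[0.0046,-0.0093,0.11],"rotation":[0,0,-0.077]},{"dp":[0.0046,-0.0093,0.15],"rotation":[0,0,-0.077]},{"dp":[0.0046,-0.0093,0.18],"rotation":[0,0,-0.077]},{"dp":[0.0046,-0.0093,0.205],"rotation":[0,0,-0.077]},{"dp":[0.0046,-0.0093,0.205],"rotation":[0,0,-0.077]}]'
python3 -m inch '[{"dp":[0,0,0],"rotation":[0,0,0]},{"dp":[0,0,0],"rotation":[0,0,0]},{"dp":[0,0,0],"rotation":[0,0,0]},{"dp":[0,0,0],"rotation":[0,0,0]},{"dp":[0,0,0],"rotation":[0,0,0]},{"dp":[0,0,0],"rotation":[0,0,0]},{"dp":[0,0,0],"rotation":[0,0,0]},{"dp":[0,0,0],"rotation":[0,0,0]}]' 1 60
python3 -m inch '[{"dp":[0,0,-0.02],"rotation":[0,0,0]},{"dp":[0,0,-0.06],"rotation":[0,0,0]},{"dp":[0,0,-0.10],"rotation":[0,0,0]},{"dp":[0,0,-0.14],"rotation":[0,0,0]},{"dp":[0,0,-0.18],"rotation":[0,0,0]},{"dp":[0,0,-0.22],"rotation":[0,0,0]},{"dp":[0,0,-0.22],"rotation":[0,0,0]}]'
```

```text
t: 2.95
ee_pos: [0.3932, -0.3441, 0.0226]
tool_rot: [179.7, -0.2, 176.5]
wrist_force: [-0.5, 0.7, -0.8]
gripper_width: 1.002
finger_force: 0.0
t: 3.75
ee_pos: [0.395, -0.3468, 0.0267]
tool_rot: [-180.0, 0.0, 176.6]
wrist_force: [-0.8, -0.2, 4.9]
gripper_width: 0.103
finger_force: 60.1
t: 4.45
ee_pos: [0.3961, -0.3482, 0.252]
tool_rot: [-179.6, 0.3, 176.6]
wrist_force: [1.0, -0.1, -0.2]
gripper_width: 0.103
finger_force: 59.6
```

```bash
cat > disp.py <<'E'
from h import *
def box(P,c,h):
    q=np.abs(P-c)-h; return np.linalg.norm(np.maximum(q,0),axis=1)+np.minimum(q.max(1),0)
def sdf(P):
    B=lambda x0,x1,y0,y1,z0,z1:box(P,np.array([x0+x1,y0+y1,z0+z1])/2,np.array([x1-x0,y1-y0,z1-z0])/2)
    a=.2268-.0; th=.22
    # blade, released: rotated about (12,-35)mm by -th ; squeezed centre x = 12
    c,s=np.cos(th),np.sin(th); X=P[:,0]-.012; Y=P[:,1]+.035
    Q=np.stack([c*X-s*Y,s*X+c*Y,P[:,2]],1)   # undo rotation
    bl=box(Q,np.array([0,-.052,.15]),np.array([.005,.052,.010]))
    return np.stack([B(-.063,.087,-.075,.115,0,.01),B(-.015,.035,.071,.105,.01,.175),B(.018,.042,-.15,-.045,.138,.162),bl],1)
def fit(names,g,zmin=.006):
    pts=[]
    for n in names:
        W,p=cloud(n); w=W.reshape(-1,3); w=w[np.isfinite(w[:,0])]
        w=w[(np.hypot(w[:,0]-g[0],w[:,1]-g[1])<.19)&(w[:,2]>zmin)&(w[:,2]<.19)]; pts.append(w)
    w=np.concatenate(pts)
    def f(par):
        x,y,a=par;c,s=np.cos(a),np.sin(a);X=w[:,0]-x;Y=w[:,1]-y
        return np.abs(sdf(np.stack([c*X+s*Y,-s*X+c*Y,w[:,2]],1))).min(1)
    b=min((least_squares(f,[g[0]+dx,g[1]+dy,g[2]+e],loss='cauchy',f_scale=.003,x_scale=[.01,.01,.1]) for e in(-.15,0,.15) for dx in(-.02,.02) for dy in(-.02,.02)),key=lambda r:r.cost)
    return b.x,np.degrees(b.x[2]),b.cost/len(w),len(w),np.median(b.fun)
E
python3 - <<'E'
from disp import *
snap('scene','s2');snap('side','d2')
for n in (['s1'],['d1'],['s2'],['d2'],['s1','d1','s2','d2']): print(n,fit(n,(.62,.235,.37)))
E
```

```text
['s1'] (array([0.60152248, 0.23847286, 0.29547905]), np.float64(16.9297023734539), np.float64(8.167441981576058e-06), 2100, np.float64(0.002758376614407858))
['d1'] (array([0.6018246 , 0.23839962, 0.296888  ]), np.float64(17.010429505653864), np.float64(6.6817635042577715e-06), 2774, np.float64(0.0022266949260725285))
['s2'] (array([0.60147855, 0.23943475, 0.29524299]), np.float64(16.916177320121935), np.float64(8.247971023595956e-06), 2088, np.float64(0.002841668008128167))
['d2'] (array([0.60192393, 0.23855295, 0.29726085]), np.float64(17.03179238656324), np.float64(6.69789123889144e-06), 2773, np.float64(0.0022559799586349153))
['s1', 'd1', 's2', 'd2'] (array([0.60175087, 0.23852193, 0.29627009]), np.float64(16.975025659456627), np.float64(7.3453384520439635e-06), 9735, np.float64(0.0024558647160221577))
```

Cameras agree on the dispenser at (0.602, 0.2385), yaw 17.0°. Next I carry the cup across at height.

```bash
python3 -m inch '[{"dp":[0.001,0.02,0],"rotation":[0,0,0]},{"dp":[0.003,0.06,0],"rotation":[0,0,0]},{"dp":[0.006,0.105,0],"rotation":[0,0,0]},{"dp":[0.009,0.15,0],"rotation":[0,0,0]},{"dp":[0.011,0.195,0],"rotation":[0,0,0]},{"dp":[0.014,0.24,0],"rotation":[0,0,0]},{"dp":[0.016,0.285,0],"rotation":[0,0,0]},{"dp":[0.019,0.33,0],"rotation":[0,0,0]}]'
python3 -m inch '[{"dp":[0.003,0.045,0],"rotation":[0,0,-0.06]},{"dp":[0.006,0.09,0],"rotation":[0,0,-0.12]},{"dp":[0.008,0.13,0],"rotation":[0,0,-0.18]},{"dp":[0.010,0.165,0],"rotation":[0,0,-0.24]},{"dp":[0.011,0.192,0],"rotation":[0,0,-0.30]},{"dp":[0.011,0.192,0],"rotation":[0,0,-0.356]},{"dp":[0.011,0.192,0],"rotation":[0,0,-0.356]},{"dp":[0.011,0.192,0],"rotation":[0,0,-0.356]}]'
python3 - <<'E'
from disp import *
snap('scene','s3');snap('side','d3');snap('wrist','w3')
for c in('scene','side'):
    pass
o=manip.get_obs();a=np.radians(o['tool_rot'][2]);e=o['ee_pos'];print(e,o['tool_rot'],o['q'])
g=(e[0]-.095*np.cos(a),e[1]-.095*np.sin(a),a-np.pi);print('expected',g,e[2]-.0267)
for n in('s3','d3'):
    W,p=cloud(n);w=W.reshape(-1,3);r=np.hypot(w[:,0]-g[0],w[:,1]-g[1]);print(n,((r<.04)&(w[:,2]>.2)).sum(),np.nanpercentile(w[(r<.04)&(w[:,2]>.2),2],[5,95]))
    w=w[(r<.05)&(w[:,2]>.235)&(w[:,2]<.29)]
    f=least_squares(lambda q:np.hypot(w[:,0]-q[0],w[:,1]-q[1])-.0335,g[:2],loss='soft_l1',f_scale=.002);print(n,f.x,len(w))
E
```

```text
t: 5.35
ee_pos: [0.3947, -0.0141, 0.2443]
tool_rot: [180.0, -0.1, 176.5]
wrist_force: [1.0, -0.3, 0.0]
gripper_width: 0.104
finger_force: 59.5
t: 6.15
ee_pos: [0.3957, 0.1761, 0.245]
tool_rot: [180.0, -0.1, -163.1]
wrist_force: [-0.2, -0.5, -1.0]
gripper_width: 0.101
finger_force: 59.5
[0.39612669 0.17575926 0.24579629] [-1.79999826e+02 -3.80949109e-02 -1.63149231e+02] [ 6.53099194e+00 -2.31446281e+01 -1.93820159e+01  9.38000597e+01
 -6.99523030e-03 -1.03197753e+01]
expected (np.float64(0.487047676637837), np.float64(0.2032978598471299), np.float64(-5.9890838991535285)) 0.21909629440032216
s3 387 [0.22094658 0.27482158]
s3 [0.48700094 0.20481587] 274
d3 603 [0.21983489 0.27332116]
d3 [0.48492241 0.20505851] 423
```

View pics/w3.png

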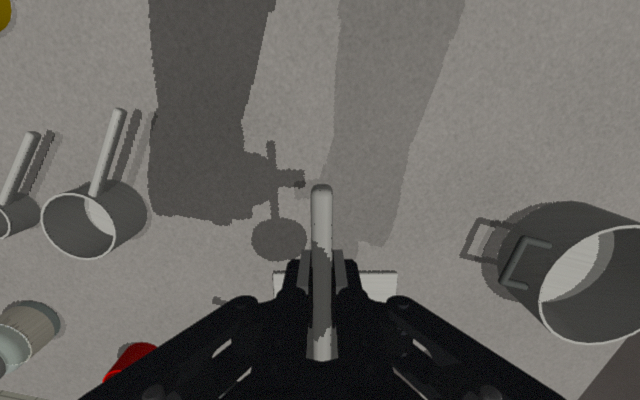

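Wrist view: the handle sits straight between the pads at (322,190–355), and the pot at (600,280) is clear of the path. The cup is where expected, within 2 mm. Next I descend in front of the dispenser, then slide in.

```bash
python3 -m inch '[{"dp":[0,-0.001,0.03],"rotation":[0,0,0]},{"dp":[0,-0.001,0.07],"rotation":[0,0,0]},{"dp":[0,-0.001,0.11],"rotation":[0,0,0]},{"dp":[0,-0.001,0.15],"rotation":[0,0,0]},{"dp":[0,-0.001,0.18],"rotation":[0,0,0]},{"dp":[0,-0.001,0.198],"rotation":[0,0,0]},{"dp":[0,-0.001,0.198],"rotation":[0,0,0]}]'
python3 -m inch '[{"dp":[-0.01,0,0],"rotation":[0,0,0]},{"dp":[-0.03,0,0],"rotation":[0,0,0]},{"dp":[-0.05,0,0],"rotation":[0,0,0]},{"dp":[-0.07,0,0],"rotation":[0,0,0]},{"dp":[-0.09,0,0],"rotation":[0,0,0]},{"dp":[-0.11,0,0],"rotation":[0,0,0]},{"dp":[-0.1205,0,0],"rotation":[0,0,0]},{"dp":[-0.1205,0,0],"rotation":[0,0,0]}]'
python3 - <<'E'
from disp import *
o=manip.get_obs();print(o['ee_pos'],o['tool_rot'],o['wrist_force'])
snap('scene','s4');snap('side','d4')
a=np.load('pics/s4.npz')['p'][150:250,320:440];b=np.load('pics/d4.npz')['p'][190:330,200:340]
f=lambda x:cv2.resize(x,(400,400*x.shape[0]//x.shape[1]),interpolation=cv2.INTER_CUBIC)
a,b=f(a),f(b);H=max(len(a),len(b));a=cv2.copyMakeBorder(a,0,H-len(a),0,0,0);cv2.imwrite('pics/c4.png',np.hstack([a,b]))
E
```

```text
t: 7.0
ee_pos: [0.3945, 0.1746, 0.0456]
tool_rot: [180.0, -0.3, -163.1]
wrist_force: [0.3, -0.0, -1.0]
gripper_width: 0.103
finger_force: 59.5
t: 7.8
ee_pos: [0.5136, 0.2104, 0.0497]
tool_rot: [-180.0, 0.1, -163.1]
wrist_force: [1.0, -0.3, -0.4]
gripper_width: 0.103
finger_force: 59.5
[0.51359372 0.21043992 0.04967324] [-1.79978810e+02  1.12847552e-01 -1.63087454e+02] [ 0.99591529 -0.28759182 -0.42774237]
```

View pics/c4.png

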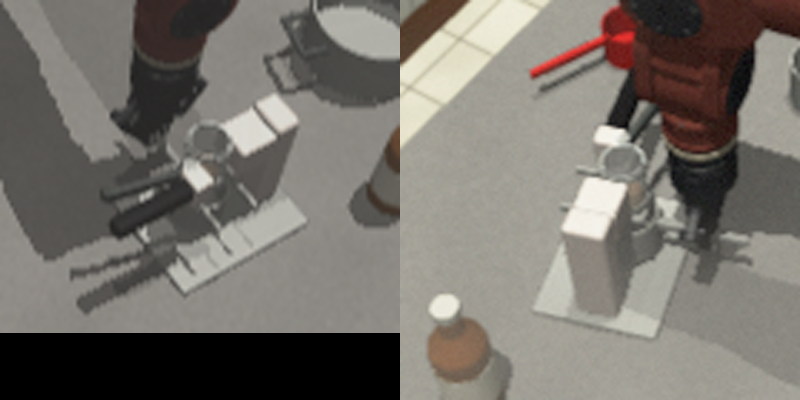

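The crops show the cup below the chute at about (645,215) in the right half, with the gripper in front. The trigger is untouched. I lower it now.

```bash
python3 -m inch '[{"dp":[0,0,0],"rotation":[0,0,0]},{"dp":[0,0,0.003],"rotation":[0,0,0]},{"dp":[0,0,0.006],"rotation":[0,0,0]},{"dp":[0,0,0.009],"rotation":[0,0,0]},{"dp":[0,0,0.009],"rotation":[0,0,0]},{"dp":[0,0,0.009],"rotation":[0,0,0]}]'
```

```text
t: 8.5
ee_pos: [0.5115, 0.2105, 0.0391]
tool_rot: [-180.0, -0.0, -163.0]
wrist_force: [0.4, 0.3, -1.1]
gripper_width: 0.105
finger_force: 59.5
```

```bash
python3 -m inch '[{"dp":[0,0,0.001],"rotation":[0,0,0]},{"dp":[0,0,0.002],"rotation":[0,0,0]},{"dp":[0,0,0.002],"rotation":[0,0,0]},{"dp":[0,0,0.002],"rotation":[0,0,0]}]'
```

```text
t: 8.9
ee_pos: [0.5119, 0.2105, 0.0374]
tool_rot: [-180.0, 0.0, -163.0]
wrist_force: [0.6, -0.5, -0.5]
gripper_width: 0.104
finger_force: 59.5
```

```bash
python3 -m inch '[{"dp":[0,0,0.001],"rotation":[0,0,0]},{"dp":[0,0,0.001],"rotation":[0,0,0]}]'
python3 -m inch '[{"dp":[0,0,0],"rotation":[0,0,0]},{"dp":[0,0,0],"rotation":[0,0,0]},{"dp":[0,0,0],"rotation":[0,0,0]},{"dp":[0,0,0],"rotation":[0,0,0]},{"dp":[0,0,0],"rotation":[0,0,0]},{"dp":[0,0,0],"rotation":[0,0,0]},{"dp":[0,0,0],"rotation":[0,0,0]}]' -1
python3 -m inch '[{"dp":[0.01,0,0],"rotation":[0,0,0]},{"dp":[0.02,0,-0.03],"rotation":[0,0,0]},{"dp":[0.04,0,-0.07],"rotation":[0,0,0]},{"dp":[0.06,0,-0.11],"rotation":[0,0,0]},{"dp":[0.08,0,-0.15],"rotation":[0,0,0]},{"dp":[0.08,0,-0.19],"rotation":[0,0,0]},{"dp":[0.08,0,-0.23],"rotation":[0,0,0]},{"dp":[0.08,0,-0.23],"rotation":[0,0,0]}]'
python3 - <<'E'
from disp import *
snap('scene','s5');snap('side','d5');snap('wrist','w5')
o=manip.get_obs();print(o['ee_pos'],o['tool_rot'],o['q'])
for n in('s5','d5','w5'):
    W,p=cloud(n);w=W.reshape(-1,3);r=np.hypot(w[:,0]-.602,w[:,1]-.2385)
    w=w[(r<.045)&(w[:,2]>.045)&(w[:,2]<.072)];print(n,len(w))
    if len(w)>20: print(least_squares(lambda q:np.hypot(w[:,0]-q[0],w[:,1]-q[1])-.0335,[.602,.2385],loss='soft_l1',f_scale=.002).x,np.percentile(w[:,2],[50,95]))
E
```

```text
t: 9.1
ee_pos: [0.5118, 0.2105, 0.0367]
tool_rot: [-180.0, 0.0, -163.0]
wrist_force: [-2.3, 0.1, 5.2]
gripper_width: 0.101
finger_force: 60.4
t: 9.8
ee_pos: [0.5117, 0.2105, 0.0363]
tool_rot: [-180.0, 0.0, -163.0]
wrist_force: [-0.1, -0.4, 0.3]
gripper_width: 1.002
finger_force: 0.0
t: 10.6
ee_pos: [0.4371, 0.1874, 0.2721]
tool_rot: [-179.9, 0.5, -163.0]
wrist_force: [0.5, 0.1, -0.5]
gripper_width: 1.0
finger_force: 0.0
[0.43519308 0.18717298 0.26573323] [-1.79997271e+02 -1.71120175e-02 -1.63030644e+02] [ 7.39904486e+00 -1.54440811e+01 -1.11590340e+01  9.43014672e+01
 -5.53635585e-03 -9.57031068e+00]
s5 46
[0.6024923  0.23912602] [0.05906488 0.06944759]
d5 91
[0.60021049 0.23945264] [0.0567384  0.06752694]
w5 580
[0.60137826 0.23692586] [0.05977575 0.06521934]
```

View pics/w5.png

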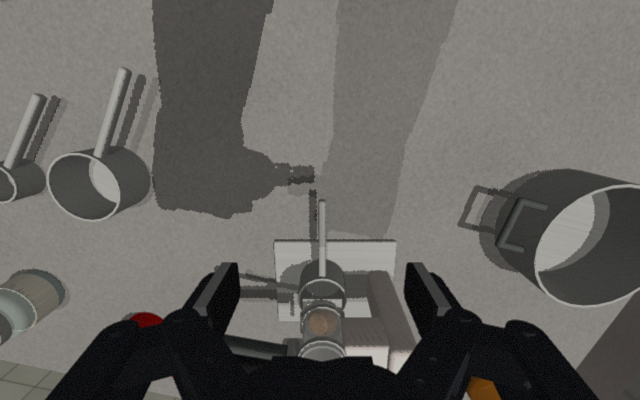

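The cup stands within about 2 mm of the rest point at (322,285), its handle pointing to the front and the tablet still in the chute at (318,322). The grip is at lower left. Now I move over the grip, turning 90°.

```bash
python3 -m inch '[{"dp":[-0.02,-0.011,0],"rotation":[0,0,-0.148]},{"dp":[-0.05,-0.028,0],"rotation":[0,0,-0.296]},{"dp":[-0.08,-0.044,0],"rotation":[0,0,-0.444]},{"dp":[-0.11,-0.061,0],"rotation":[0,0,-0.592]},{"dp":[-0.14,-0.077,0],"rotation":[0,0,-0.74]},{"dp":[-0.17,-0.094,0],"rotation":[0,0,-0.888]},{"dp":[-0.19,-0.105,0],"rotation":[0,0,-1.036]},{"dp":[-0.199,-0.11,0],"rotation":[0,0,-1.184]}]'
python3 -m inch '[{"dp":[0,0,0],"rotation":[0,0,-0.14]},{"dp":[0,0,0],"rotation":[0,0,-0.28]},{"dp":[0,0,0],"rotation":[0,0,-0.387]},{"dp":[0,0,0],"rotation":[0,0,-0.387]},{"dp":[0,0,0],"rotation":[0,0,-0.387]}]'
python3 - <<'E'
from disp import *
snap('wrist','w6');snap('scene','s6');snap('side','d6')
o=manip.get_obs();e=o['ee_pos'];print(e,o['tool_rot'])
for n in(['w6'],['w5'],['w6','w5','s1','d1']):
    x,*r=fit(n,(.602,.2385,.296));print(n,x,r)
    c,s=np.cos(x[2]),np.sin(x[2]);t=x[:2]+np.array([c*.0245+s*.11,s*.0245-c*.11]);d=t-e[:2];a=np.radians(o['tool_rot'][2])
    print('tool d',d@[np.cos(a),np.sin(a)],d@[np.sin(a),-np.cos(a)])
E
```

```text
t: 11.55
ee_pos: [0.6585, 0.1392, 0.2629]
tool_rot: [179.8, -0.0, -94.9]
wrist_force: [0.5, 0.4, 0.2]
gripper_width: 0.998
finger_force: 0.0
t: 12.05
ee_pos: [0.6572, 0.1401, 0.2648]
tool_rot: [179.9, 0.0, -73.2]
wrist_force: [0.1, -0.0, -0.3]
gripper_width: 0.999
finger_force: 0.0
[0.65746008 0.14008668 0.26577821] [ 1.79960897e+02  5.67932159e-03 -7.31263215e+01]
['w6'] [0.60252051 0.23792757 0.30514456] [np.float64(17.48349550269671), np.float64(9.387783246871581e-06), 15503, np.float64(0.0015510400549080677)]
tool d 0.00015756571150905057 -0.0014946401538237539
['w5'] [0.60355793 0.23334824 0.29267062] [np.float64(16.768791524111997), np.float64(8.61881272596664e-06), 16055, np.float64(0.002094765980951435)]
tool d 0.00515251017843686 0.00021257438671532522
['w6', 'w5', 's1', 'd1'] [0.60275103 0.23721245 0.29824635] [np.float64(17.088257308050338), np.float64(8.80738525217144e-06), 36440, np.float64(0.0019692625072685165)]
tool d 0.0010832624762480692 -0.0007500986554969514
```

View pics/w6.png

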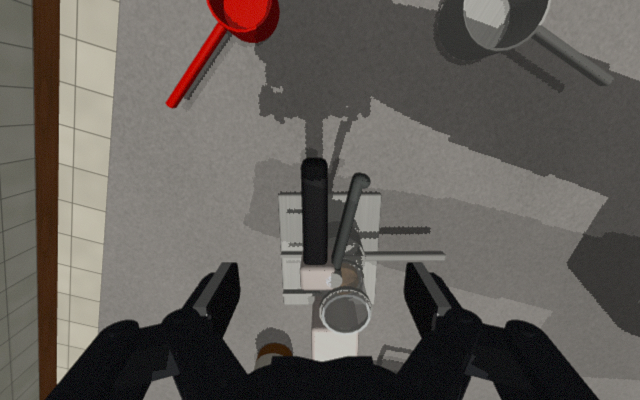

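The wrist view shows the black grip at (315,210) and the trigger blade from (360,180) to (337,275), both between the open fingers. The fit says alignment is within 1.5 mm, so I descend straight.

```bash
python3 -m inch '[{"dp":[0.001,0,0.02],"rotation":[0,0,0]},{"dp":[0.001,0,0.05],"rotation":[0,0,0]},{"dp":[0.001,0,0.08],"rotation":[0,0,0]},{"dp":[0.001,0,0.11],"rotation":[0,0,0]},{"dp":[0.001,0,0.13],"rotation":[0,0,0]},{"dp":[0.001,0,0.137],"rotation":[0,0,0]},{"dp":[0.001,0,0.137],"rotation":[0,0,0]},{"dp":[0.001,0,0.137],"rotation":[0,0,0]}]'
python3 -m inch '[{"dp":[0,0,0],"rotation":[0,0,0]},{"dp":[0,0,0],"rotation":[0,0,0]},{"dp":[0,0,0],"rotation":[0,0,0]},{"dp":[0,0,0],"rotation":[0,0,0]},{"dp":[0,0,0],"rotation":[0,0,0]},{"dp":[0,0,0],"rotation":[0,0,0]},{"dp":[0,0,0],"rotation":[0,0,0]},{"dp":[0,0,0],"rotation":[0,0,0]}]' 1 35
python3 -m inch '[{"dp":[0,0,0],"rotation":[0,0,0]},{"dp":[0,0,0],"rotation":[0,0,0]},{"dp":[0,0,0],"rotation":[0,0,0]},{"dp":[0,0,0],"rotation":[0,0,0]},{"dp":[0,0,0],"rotation":[0,0,0]},{"dp":[0,0,0],"rotation":[0,0,0]}]'
```

```text
t: 13.0
ee_pos: [0.6586, 0.1391, 0.1307]
tool_rot: [-179.9, -0.0, -73.0]
wrist_force: [-0.1, 0.1, 0.4]
gripper_width: 1.0
finger_force: 0.0
t: 13.8
ee_pos: [0.659, 0.1391, 0.1308]
tool_rot: [-179.8, -0.1, -73.0]
wrist_force: [1.5, -0.7, 6.0]
gripper_width: 0.395
finger_force: 40.9
t: 14.4
ee_pos: [0.659, 0.1391, 0.1308]
tool_rot: [-179.8, -0.1, -73.0]
wrist_force: [1.0, -0.2, 6.8]
gripper_width: 0.394
finger_force: 40.9
```

The opening is about 34 mm, which is a full squeeze. Release, retreat up and look.

```bash
python3 -m inch '[{"dp":[0,0,0],"rotation":[0,0,0]},{"dp":[0,0,0],"rotation":[0,0,0]},{"dp":[0,0,0],"rotation":[0,0,0]},{"dp":[0,0,0],"rotation":[0,0,0]},{"dp":[0,0,0],"rotation":[0,0,0]},{"dp":[0,0,0],"rotation":[0,0,0]},{"dp":[0,0,0],"rotation":[0,0,0]}]' -1
python3 -m inch '[{"dp":[0,0,-0.02],"rotation":[0,0,0]},{"dp":[0,0,-0.06],"rotation":[0,0,0]},{"dp":[0,0,-0.1],"rotation":[0,0,0]},{"dp":[0,0,-0.14],"rotation":[0,0,0]},{"dp":[0.03,0.02,-0.14],"rotation":[0,0,0]},{"dp":[0.06,0.06,-0.14],"rotation":[0,0,0]},{"dp":[0.06,0.06,-0.14],"rotation":[0,0,0]},{"dp":[0.06,0.06,-0.14],"rotation":[0,0,0]}]'
python3 - <<'E'
from disp import *
snap('wrist','w7');snap('scene','s7');snap('side','d7')
for n in('s7','d7','w7'):
    W,p=cloud(n);w=W.reshape(-1,3);r=np.hypot(w[:,0]-.602,w[:,1]-.2385)
    w=w[(r<.045)&(w[:,2]>.045)&(w[:,2]<.072)];print(n,len(w))
    if len(w)>20: print(least_squares(lambda q:np.hypot(w[:,0]-q[0],w[:,1]-q[1])-.0335,[.602,.2385],loss='soft_l1',f_scale=.002).x)
f=lambda x:cv2.resize(x,(400,400),interpolation=cv2.INTER_CUBIC)
P=lambda n:np.load(f'pics/{n}.npz')['p']
cv2.imwrite('pics/c7.png',np.hstack([f(P('w7')[120:370,220:470]),f(P('d7')[200:320,220:340])]))
E
```

```text
t: 15.1
ee_pos: [0.6582, 0.139, 0.1295]
tool_rot: [-180.0, -0.0, -73.0]
wrist_force: [-0.4, -0.9, -0.0]
gripper_width: 1.002
finger_force: 0.0
t: 15.9
ee_pos: [0.6178, 0.0634, 0.2695]
tool_rot: [-180.0, -0.0, -73.1]
wrist_force: [-0.1, 0.5, -0.8]
gripper_width: 1.003
finger_force: 0.0
s7 50
[0.60340828 0.23871926]
d7 87
[0.60003378 0.24023626]
w7 525
[0.60454824 0.23700476]
```

View pics/c7.png

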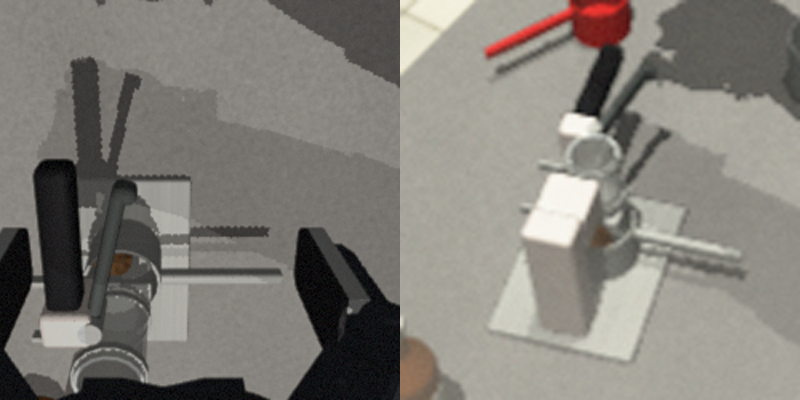

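The crop shows the brown tablet inside the cup at (120,262) left and (600,238) right. The chute is empty, the trigger is back at its slant, and the robot is clear. I'm handing in.

```bash
python3 -c "
from cell import manip
print(manip.close_job())"
```

```text
the job is handed in; nothing more can be done
None
```

The job is handed in with no verdict returned: the middle cup stands within about 3 mm of centre under the chute with the tablet inside it, the trigger was fully squeezed and is back at rest, the arm is clear, and I saw no contact with the other objects.

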